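Clear the bar finishing machine into the tote

TASK

Push the black ejector paddle of the blue bar-finishing machine all the way through its stroke, so that the finished brass bar comes out from under the clear guard, and let the paddle spring back. Collect both finished bars, that one from the narrow lane and the one lying in the catch pan, into the red tote: one in each bay, lying flat and crosswise (the bar's length across the tote's narrow width), lowered gently to the floor of the bay, not dropped. Leave the jar, the charcoal block and the pliers where they are.

Things in the scene. Friction and masses are not known exactly. Their poses are not given: they have to be found in the camera images.
- machine: Blue bench machine, fixed; origin on the bench surface, under the lane's centre line. Its y axis runs along the lane towards the motor housing (y = 275 to 405 mm, 120 mm wide, 135 mm high); delivery is towards -y. Bed 110 mm wide, 12 mm high, y = -155 to 405 mm
- lane (a point): Point on the lane's floor where a bar's centre stands once ejected, machine y = -60 mm, 12 mm above the bench; axes as the machine's. Lane along y, 38 mm wide inside, walls 4 mm thick, tops 38 mm above the bench, end stop 75 mm to -y of this point. Too narrow for fingers beside a bar: there a bar is taken by its ends, put down elsewhere and taken again by its sides for the tote
- guard (a point): Centre of the clear guard's top, 62 mm above the bench; the guard covers the lane over 85 mm (machine y = 15 to 100 mm), is 64 mm wide, with a 14 mm slot along its middle for the ejector post. Axes as the machine's
- free_bench (a point): Point on the bare bench 130 mm to the machine's +x side, beside the lane, at machine y = -20 mm; the bench within 60 mm of it is clear, so a bar can be put down here
- pan (a point): Centre of the inner floor of the dark steel catch pan at the machine's delivery end, 4 mm above the bench; inside 152 mm (machine x) by 122 mm (machine y), walls 4 mm thick, 22 mm above the bench. Axes as the machine's
- ejector (a joint): Travel of the ejector slide, m: 0 at rest, 0.12 at the full-stroke stop. It moves along machine -y and springs back by itself; about 3 N at rest, 8 N at full stroke, plus 20 N per m/s, plus up to 3 N for the bar. Its pusher head (face at machine y = 90 mm at rest) shoves the bar along the lane until it is clear of the guard
- paddle (a point): Centre of the rear (+y, pushed) face of the black upright ejector paddle; the paddle is 44 mm wide along machine x, 44 mm tall, 10 mm thick, and moves with the ejector along machine -y over the guard. At rest it stands at machine y = 180 mm, 90 mm above the bench, its lower edge 68 mm above the bench
- bar_guard: Finished brass bar, 60 mm long (its x), 26 mm wide (y), 20 mm high, about 260 g, three dark stamp dots on top; origin at the centre of its underside. Starts lying along the lane under the clear guard, where it cannot be gripped
- bar_pan: Finished brass bar of the same make, 60 x 26 x 20 mm, origin at the centre of its underside, x along its length. Starts lying in the catch pan at any angle
- tote: Red open tote, fixed to the bench, 220 mm long (its x), 86 mm wide (its y), 48 mm high, walls 4 mm, floor 4 mm; origin on the bench under its centre. A wall across its middle makes two bays. A bar lies crosswise when its length is along the tote's y
- bay_near (a point): Centre of the floor of the tote's bay on its -x side (nearer the robot), 4 mm above the bench; bay inside 104 mm along tote x, 78 mm along tote y, 44 mm deep. Axes as the tote's
- bay_far (a point): Centre of the floor of the tote's bay on its +x side, same size and axes
- jar: Small white closed jar, 48 mm diameter, 50 mm high, standing; origin at the centre of its underside. Leave alone
- charcoal: Black charcoal block 55 x 45 x 28 mm high; origin at the centre of its underside. Leave alone
- pliers: Red-handled pliers lying flat, about 115 mm long (along its x, jaws to +x), 55 mm wide, 10 mm high; origin near the pivot, on the bench. Leave alone
There are look-alikes about, which are no part of the job. Leave any green, orange or turquoise look-alike of the bar_pan alone.

How it is judged:
By the outcome, as a careful person would: the job done as asked, in the order asked, and still so for the second after the job is handed in, with the robot touching nothing.
It also fails if it takes over 72 s, if anything falls off the work surface, if the arm or the gripper's body presses on something with over 40 N, if the wrist force passes 120 N, or if a joint passes its speed limit or range.

ROBOT

A 6-joint arm with a two-finger parallel gripper is mounted at the origin on the work surface. World frame = base frame: x ahead of the robot, y to its left, z up, the work surface at z = 0. Lengths are in m, angles in rad, forces in N, time in s.
With the tool pointing down it reaches from about 0.35 to 0.775 m from the base axis. Payload 7.3 kg.
Tool frame: the origin (TCP) lies midway between the tips of the shut fingers; the grasp point (between the pads) lies 19 mm behind it (tcp_to_grasp is the distance from the TCP to the grasp point, in m); z points along the fingers, y is the line along which they close (so a half turn about z gives the same grasp; the last joint's range is limited). The gripper opens to 92 mm and grips with 3 to 60 N. Pads are 19 mm wide; open, the fingers measure 130 mm over their backs; the gripper's body (75 mm by 190 mm) begins 47 mm behind the grasp point.
Start: joints at [1.044, 0.342, 1.524, -0, 1.275, -0.146], TCP at [0.195, 0.487, 0.227] pointing down, gripper open.
Joint ranges: [-2.53, 2.53], [-0.77, 2.02], [0.04, 2.7], [-1, 4.14], [0.28, 2.66], [-3.11, 3.11]. Speed limits (rad/s): [2.57, 2.57, 3.14, 3.14, 3.14, 3.14].

INTERFACE

Orientations are given as [roll, pitch, yaw] about the fixed x, y, z axes, in that order (R = Rz(yaw) Ry(pitch) Rx(roll)).
In Python, from cell import observe, read_camera, calibration, hand_in, tcp_to_grasp gives the robot as it stands.
- The arm moves only by the tool send_rows, never from a script. Its argument "targets" is a list of rows, each a list of 5 numbers: the opening, from 0 (shut) to 1 (fully open), then the shift along the world's x, y, z in m, then the turn about the world's z in rad. A call has 1 to 5 rows; each row shifts and turns the commanded pose from where the row before left it; what a row does not reach is not made up. A row lasts 1/10 s, in which the tool goes at most 50 mm and 8.59 degrees, less where a joint would pass 70% of its speed; a pose out of reach is approached as far as the arm can. A call is refused whole if a number of a shift passes 0.05 or a number of a turn 0.15, either way. A call with a gripper value outside its range is refused whole. The fingers move at their own pace and stop on an object; "grip_force" is the grip in N (left out, the last holds). Time passes only in rows, so rows that do not move let the fingers close. It gives the time, the measured TCP pose, the force, the opening and the grip force at its end, in the units of the state.
- observe(): the state, without advancing time (a new reading comes with each control period).
- read_camera(name): name is "side" or "top"; returns (picture, depth): 384x512x3 uint8, red, green, blue; 384x512 float32, m along the optical axis (not along the pixel's ray), 0 where there is no reading.
- calibration(name): a dict with "intrinsics" (3x3 intrinsics, pixels), "k1" (the pictures are not rectified: a ray, as slopes to the right and down, at radius r is drawn at 1 + k1 r^2 times it, then the intrinsics apply), "world_to_cam" (4x4, takes a point from world to camera coordinates). Camera axes: x right, y up, looking along -z (the intrinsics and any distortion apply to the point x, -y, -z); pixel columns grow to the right and rows downward; lengths in m; the calibration is good to about 2 mm. A picture is of the moment at which its call begins. calibration takes no time and is no camera call.
- hand_in(): hands the job in; it is judged then, once.
The state is a dict: "time": time; "qpos": joint angles; "qvel": joint speeds; "joint_efforts": joint torques, N m; "tool_pos": TCP position; "tool_rot": TCP orientation; "contact_force": force on the tool from outside, world axes, zero at the start; "torque": the same for the moment, N m; "opening": finger opening in m; "grip_force": force on a finger pad.
Only numpy, scipy, OpenCV 4.12 (cv2) and the standard library are available. Lean on these libraries where they do the work, as an engineer would, in place of code of your own. Each camera call takes 0.05 s, during which the arm holds its last target. There are 200 camera calls.

## Working session

There is one attempt and no reset: what is moved stays moved. The work goes in short steps, Python scripts to look and compute and a tool call to move; the robot and the scene stay as the last step left them, time stands still between calls to the robot, and variables do not carry over. Pictures are saved under pics/ and viewed, at most 10 in all, crops included, and the job is handed in when it is done.

Besides the shell and the picture viewer there is one more tool, called after ">>>" as name([rows], argument=value, ...), one row to a line, values as JSON. send_rows: Moves the arm, as the interface text tells. Its arguments: {"type":"object","properties":{"targets":{"type":"array","items":{"type":"array","items":{"type":"number"}}},"grip_force":{"type":"number"}},"required":["targets"]}

```bash
ls; mkdir -p pics
python3 - <<'E'
from cell import *
import cv2,numpy as np
for n in("top","side"):
    p,d=read_camera(n);cv2.imwrite(f"pics/{n}0.png",p[:,:,::-1]);np.save(f"pics/{n}0.npy",d)
    c=calibration(n);print(n,c["intrinsics"],c["k1"],np.round(c["world_to_cam"],4))
print(observe(),tcp_to_grasp)
E
```

```text
pics
top [[398.14738512   0.         256.94175753]
 [  0.         398.14738512 190.25857665]
 [  0.           0.           1.        ]] -0.09645486351265356 [[ 0.0126 -0.9999  0.0103 -0.0326]
 [ 0.9876  0.014   0.1562 -0.5364]
 [-0.1564  0.0082  0.9877 -0.9614]
 [ 0.      0.      0.      1.    ]]
side [[371.20315099   0.         257.45478695]
 [  0.         371.20315099 193.35643883]
 [  0.           0.           1.        ]] -0.0908226511118324 [[ 0.7516 -0.6594 -0.016  -0.4099]
 [ 0.45    0.495   0.7432 -0.3293]
 [-0.4822 -0.5658  0.6688 -0.7134]
 [ 0.      0.      0.      1.    ]]
{'time': 0.1, 'qpos': array([ 1.04400563e+00,  3.42643596e-01,  1.52491563e+00,  3.14872891e-05,
        1.27538422e+00, -1.46008851e-01]), 'qvel': array([ 0.00183385, -0.00092565, -0.00203122, -0.00028716, -0.00102553,
        0.00034309]), 'joint_efforts': array([ 8.90084448e-04, -4.32005775e+01, -2.44693494e+01,  7.17866071e-02,
        5.26628585e-02, -8.57454302e-05]), 'tool_pos': array([0.19490895, 0.48709705, 0.2261214 ]), 'tool_rot': array([-3.14026061e+00, -2.26318832e-04,  2.76080147e+00]), 'contact_force': array([ 0.22950766, -0.34391241, -0.54410066]), 'torque': array([ 0.01606851, -0.02609417,  0.00490511]), 'grip_force': 0.0, 'opening': 0.09178816205549246} 0.0188
```

View pics/top0.png

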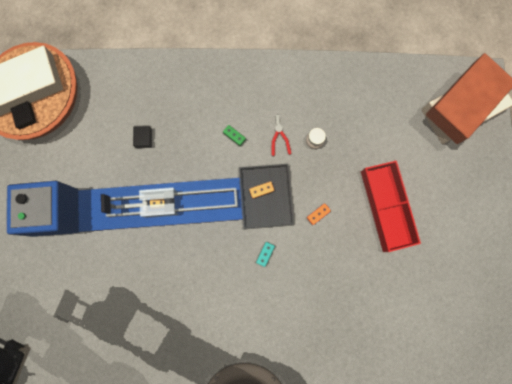

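View pics/side0.png

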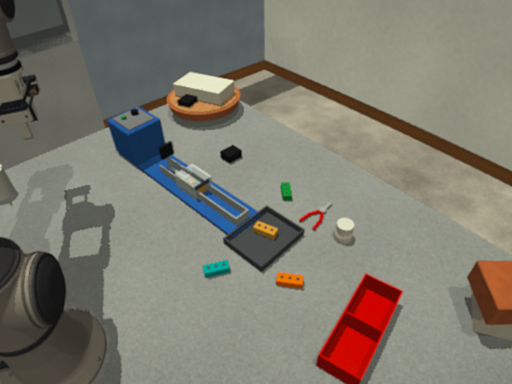

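The top view shows the machine's blue bed with housing at (35,208), the paddle at (105,203), the guard at (157,202) and the lane end at (238,198). The yellow bar lies in the pan at (261,189), and the tote is at (390,206). In the side view the same bar is at (265,230) and the tote at (360,328).

```bash
cat > h.py <<'E'
from cell import *
import cv2,numpy as np
def ray(n,uv,z):
    """pixels (N,2) -> world points on the plane z"""
    c=calibration(n);K=c["intrinsics"];uv=np.asarray(uv,float).reshape(-1,2)
    d=(uv-[K[0,2],K[1,2]])/[K[0,0],K[1,1]];s=d.copy()
    for _ in range(20): s=d/(1+c["k1"]*(s**2).sum(1,keepdims=True))
    W=c["world_to_cam"];R=W[:3,:3];o=-R.T@W[:3,3]
    v=np.c_[s[:,0],-s[:,1],-np.ones(len(s))]@R
    return o+v*((z-o[2])/v[:,2])[:,None]
def blobs(p,lo,hi,amin=40):
    h=cv2.cvtColor(p,cv2.COLOR_RGB2HSV);m=cv2.inRange(h,lo,hi)
    cs=cv2.findContours(m,cv2.RETR_EXTERNAL,cv2.CHAIN_APPROX_NONE)[0]
    return sorted([c for c in cs if cv2.contourArea(c)>amin],key=cv2.contourArea,reverse=True)
def rect(n,c,z):
    """min-area rectangle of a contour on plane z: centre, long, short, angle of long side"""
    w=ray(n,c.reshape(-1,2),z)[:,:2].astype(np.float32)*1000
    b=cv2.boxPoints(cv2.minAreaRect(w));e=[b[1]-b[0],b[2]-b[1]];e.sort(key=np.linalg.norm)
    a=np.arctan2(e[1][1],e[1][0])
    return np.round(b.mean(0)),np.round(np.linalg.norm(e[1])),np.round(np.linalg.norm(e[0])),round(float((a+np.pi/2)%np.pi-np.pi/2),3)
E
python3 - <<'E'
from h import *
for n in("top","side"):
    p=cv2.imread(f"pics/{n}0.png")[:,:,::-1].copy()
    print(n)
    for k,lo,hi,z in(("yellow",(13,120,120),(25,255,255),.024),("orange",(5,120,120),(13,255,255),.02),("blue",(105,150,60),(125,255,255),.012),("red",(0,190,90),(4,255,255),.048)):
        for c in blobs(p,lo,hi)[:3]: print(k,cv2.contourArea(c),c.reshape(-1,2).mean(0).round(),rect(n,c,z))
    d=np.load(f"pics/{n}0.npy");print(d.min(),d.max())
E
```

```text
top
yellow 1354.5 [ 42. 100.] (array([787., 573.], dtype=float32), np.float32(261.0), np.float32(145.0), -0.54)
yellow 211.0 [261. 190.] (array([542., -37.], dtype=float32), np.float32(60.0), np.float32(26.0), -1.231)
yellow 147.5 [318. 214.] (array([ 481., -184.], dtype=float32), np.float32(54.0), np.float32(22.0), -0.911)
orange 3254.5 [475.  95.] (array([ 823., -637.], dtype=float32), np.float32(243.0), np.float32(127.0), -0.762)
orange 2304.0 [34. 91.] (array([822., 591.], dtype=float32), np.float32(291.0), np.float32(223.0), 0.154)
orange 210.0 [318. 214.] (array([ 482., -184.], dtype=float32), np.float32(61.0), np.float32(26.0), -0.884)
blue 1358.0 [150. 213.] (array([502., 214.], dtype=float32), np.float32(389.0), np.float32(102.0), -1.477)
blue 418.5 [207. 199.] (array([516., 105.], dtype=float32), np.float32(134.0), np.float32(25.0), -1.47)
blue 301.5 [ 36. 208.] (array([487., 571.], dtype=float32), np.float32(135.0), np.float32(128.0), -1.484)
red 1591.5 [390. 207.] (array([ 495., -368.], dtype=float32), np.float32(195.0), np.float32(81.0), 0.219)
0.0 1.9935733
side
yellow 
[... 473 characters left out ...]
pe=float32), np.float32(297.0), np.float32(213.0), -0.661)
orange 64.5 [290. 284.] (array([ 469., -193.], dtype=float32), np.float32(58.0), np.float32(21.0), -0.828)
blue 2775.5 [165. 166.] (array([480., 413.], dtype=float32), np.float32(775.0), np.float32(181.0), 1.374)
blue 175.5 [222. 203.] (array([520., 124.], dtype=float32), np.float32(134.0), np.float32(18.0), -1.48)
blue 95.0 [236. 199.] (array([560., 117.], dtype=float32), np.float32(178.0), np.float32(28.0), 1.522)
red 4638.0 [360. 329.] (array([ 491., -370.], dtype=float32), np.float32(237.0), np.float32(84.0), 0.247)
red 62.0 [314. 217.] (array([ 637., -110.], dtype=float32), np.float32(59.0), np.float32(47.0), 0.075)
0.0 3.510979
```

Run:
```python
import cv2
p=cv2.imread("pics/top0.png");cv2.imwrite("pics/crop1.png",cv2.resize(p[150:250,0:300],(800,267),interpolation=cv2.INTER_CUBIC))
```

```text
(no output)
```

View pics/crop1.png

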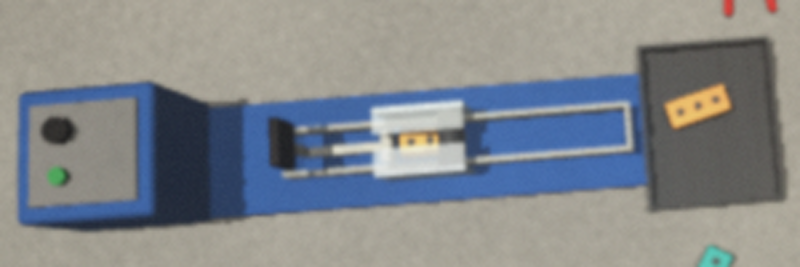

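The crop shows the lane's end stop at crop (631,126), the guard outline from about (372,105) to (467,175), the paddle at (282,143), and the bar's dots visible through the guard slot.

Run:
```python
from h import *
f=lambda a:np.array(a,float)/(800/300)+[0,150]
g=lambda a,z:(ray("top",f(a),z)*1000).round(1)[:,:2]
L=g([(466,117),(630,104),(474,161),(632,150)],.038);print("lane",L.tolist())
for a,b in((0,1),(2,3)): v=L[a]-L[b];print("yaw",np.arctan2(-v[0],v[1]))
G=g([(372,105),(463,100),(467,172),(374,178)],.062);print("guard",G.mean(0),G.tolist())
H=g([(20,95),(153,83),(155,213),(20,222)],.135);print("housing",H.mean(0),H.tolist())
P=g([(639,47),(768,38),(783,198),(651,210)],.022);print("pan",P.mean(0),P.tolist())
print("paddle top",g([(271,118),(291,118),(293,170),(273,168)],.112).tolist())
p=cv2.imread("pics/top0.png")[:,:,::-1].copy()
for lo in(60,45,30):
    c=[c for c in blobs(p,(0,150,lo),(6,255,255)) if cv2.contourArea(c)>500 and 340<c[:,0,0].mean()<430][0]
    print(rect("top",c,.048))
p=cv2.imread("pics/side0.png")[:,:,::-1].copy()
# tote z check and pairs of views for bar
```

```text
lane [[525.2, 182.6], [540.0, 27.0], [483.4, 173.2], [496.0, 24.2]]
yaw 0.09483039128815283
yaw 0.0843630462310259
guard [500.925 220.875] [[531.8, 266.6], [537.7, 181.3], [470.6, 174.7], [463.6, 260.9]]
housing [474.475 499.025] [[524.8, 567.1], [537.1, 442.9], [423.5, 431.0], [412.5, 555.1]]
pan [525.775 -50.   ] [[598.9, 20.1], [609.7, -105.6], [453.8, -120.1], [440.7, 5.6]]
paddle top [[511.0, 342.5], [511.3, 324.3], [465.1, 319.4], [466.5, 337.5]]
(array([ 501., -363.], dtype=float32), np.float32(218.0), np.float32(97.0), 0.244)
(array([ 501., -363.], dtype=float32), np.float32(218.0), np.float32(97.0), 0.244)
(array([ 501., -363.], dtype=float32), np.float32(218.0), np.float32(97.0), 0.244)
```

>>> send_rows([
  [0, 0.0365, -0.015, 0, -0.1375],
  [0, 0.0365, -0.015, 0, -0.1375],
  [0, 0.0365, -0.015, 0, -0.1375],
  [0, 0.0365, -0.015, 0, -0.1375],
  [0, 0.0365, -0.015, 0, -0.1375],
])

```text
time: 0.6
tool_pos: [0.3788, 0.4115, 0.2264]
tool_rot: [-3.141, 0.0, 2.068]
contact_force: [0.5, 0.6, 0.3]
opening: 0.0561
grip_force: 0.0
```

>>> send_rows([
  [0, 0.0365, -0.015, 0, -0.1375],
  [0, 0.0365, -0.015, 0, -0.1375],
  [0, 0.0365, -0.015, 0, -0.1375],
  [0, 0, 0, 0, 0],
  [0, 0, 0, 0, 0],
])

```text
time: 1.1
tool_pos: [0.4873, 0.3668, 0.2258]
tool_rot: [-3.14, 0.0, 1.66]
contact_force: [-0.0, 0.2, 0.4]
opening: 0.0163
grip_force: 0.0
```

Run:
```python
import cv2
p=cv2.imread("pics/top0.png");cv2.imwrite("pics/crop2.png",cv2.resize(p[150:260,350:430],(560,770)[:2] if 0 else (436,600),interpolation=cv2.INTER_CUBIC))
```

```text
(no output)
```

View pics/crop2.png

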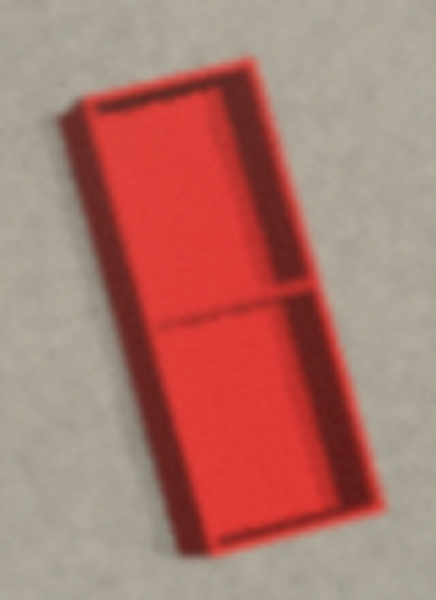

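The crop shows the tote's rim corners at about crop (88,102), (253,60), (384,508) and (210,553), with the divider meeting the right wall at (312,287).

Run:
```python
from h import *
c=np.array([(88,102),(253,60),(384,508),(210,553)])/5.45+[350,150]
w=ray("top",c,.048)[:,:2]*1000;print(w.round(1),w.mean(0).round(1))
for a,b in((0,3),(1,2)):
    v=w[a]-w[b];print(np.linalg.norm(v),np.arctan2(v[1],v[0]))
for a,b in((0,1),(3,2)):
    v=w[a]-w[b];print(np.linalg.norm(v),np.arctan2(v[1],v[0])-np.pi/2)
p=cv2.imread("pics/side0.png")[:,:,::-1].copy()
c=[c for c in blobs(p,(0,150,30),(6,255,255)) if 320<c[:,0,0].mean()<420][0]
q=cv2.approxPolyDP(cv2.convexHull(c),4,True).reshape(-1,2);print(q.tolist(),(ray("side",q,.048)[:,:2]*1000).round().tolist())
```

```text
[[ 595.6 -303.7]
 [ 617.4 -384.1]
 [ 407.1 -437.7]
 [ 386.4 -354.6]] [ 501.6 -370. ]
215.2766985153885 0.23869107831803654
216.98593673324598 0.24974159378207028
83.24909751757836 0.2645894782534095
85.62017257100226 0.244061188599632
[[367, 274], [402, 292], [361, 379], [346, 383], [318, 366], [318, 355]] [[597.0, -304.0], [614.0, -382.0], [407.0, -435.0], [382.0, -422.0], [368.0, -368.0], [384.0, -354.0]]
```

>>> send_rows([
  [0, 0, 0, -0.047, 0],
  [0, 0, 0, -0.047, 0],
  [0, 0, 0, -0.047, 0],
  [0, 0, 0, 0, 0],
])

```text
time: 1.5
tool_pos: [0.4818, 0.3659, 0.0795]
tool_rot: [-3.129, 0.006, 1.663]
contact_force: [-0.6, -0.6, -0.2]
opening: 0.0005
grip_force: 0.0
```

>>> send_rows([
  [0, 0.001, -0.01, 0.002, 0],
  [0, 0.0023, -0.025, 0, 0],
  [0, 0.0023, -0.025, 0, 0],
  [0, 0.0023, -0.025, 0, 0],
  [0, 0.0018, -0.02, 0, 0],
])

```text
time: 2.0
tool_pos: [0.4974, 0.2642, 0.0907]
tool_rot: [3.137, -0.005, 1.661]
contact_force: [-0.3, 12.5, -9.4]
opening: 0.0002
grip_force: 6.2
```

>>> send_rows([
  [0, 0.001, -0.012, 0, 0],
  [0, 0.001, -0.01, 0, 0],
  [0, 0.0006, -0.007, 0, 0],
  [0, 0.0002, -0.003, 0, 0],
  [0, 0, 0, 0, 0],
])

```text
time: 2.5
tool_pos: [0.4999, 0.2368, 0.0909]
tool_rot: [3.136, -0.011, 1.66]
contact_force: [-3.1, 27.7, -9.7]
opening: 0.0003
grip_force: 14.3
```

>>> send_rows([
  [0, 0, -0.002, 0, 0],
  [0, 0, 0, 0, 0],
])

```text
time: 2.7
tool_pos: [0.4999, 0.2367, 0.0909]
tool_rot: [3.135, -0.014, 1.661]
contact_force: [-2.3, 36.6, -12.0]
opening: 0.0004
grip_force: 18.2
```

Run:
```python
from h import *
o=observe();print(o["tool_pos"],o["contact_force"])
p,_=read_camera("top");q,_=read_camera("side")
a=cv2.resize(p[150:250,80:280],(800,400),interpolation=cv2.INTER_CUBIC)
b=cv2.resize(q[130:250,120:300],(300,200),interpolation=cv2.INTER_CUBIC)
a=np.vstack([a,np.zeros((200,800,3),np.uint8)]);a[400:,:300]=b
cv2.imwrite("pics/push.png",a[:,:,::-1])
for c in blobs(p,(13,120,120),(25,255,255))[:4]: print(c.reshape(-1,2).mean(0).round(),rect("top",c,.032))
```

```text
[0.49993707 0.23668382 0.09093755] [ -2.3263678   36.55986357 -12.0261789 ]
[ 41. 101.] (array([785., 568.], dtype=float32), np.float32(261.0), np.float32(145.0), -0.529)
[261. 190.] (array([541., -37.], dtype=float32), np.float32(60.0), np.float32(26.0), -1.231)
[205. 199.] (array([514., 105.], dtype=float32), np.float32(55.0), np.float32(24.0), -1.479)
[319. 213.] (array([ 481., -183.], dtype=float32), np.float32(56.0), np.float32(22.0), -0.895)
```

View pics/push.png

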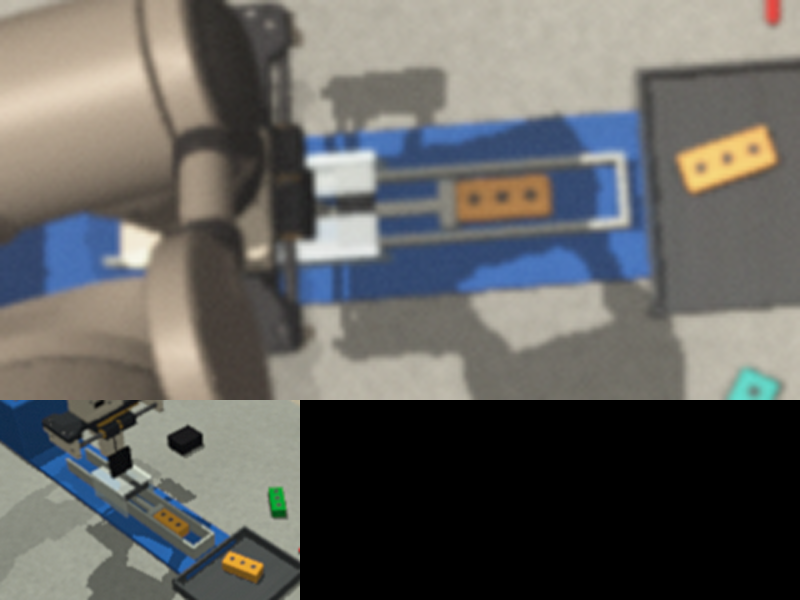

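>>> send_rows([
  [0, -0.003, 0.034, 0, 0],
  [0, -0.003, 0.034, 0, 0],
  [0, -0.003, 0.034, 0, 0],
  [0, -0.003, 0.034, 0, 0],
  [0, 0, 0.002, 0, 0],
])

```text
time: 3.3
tool_pos: [0.4884, 0.3708, 0.092]
tool_rot: [3.135, -0.004, 1.665]
contact_force: [0.1, 0.4, -0.1]
opening: 0.0008
grip_force: 0.0
```

>>> send_rows([
  [0, 0, 0, 0.045, 0],
  [0, 0, 0, 0.045, 0],
  [0, 0, 0, 0.045, 0],
  [0, 0, 0, 0, 0],
])

```text
time: 3.7
tool_pos: [0.4908, 0.3676, 0.2337]
tool_rot: [3.125, -0.007, 1.661]
contact_force: [0.1, 0.5, 0.1]
opening: 0.0009
grip_force: 0.0
```

>>> send_rows([
  [0.9, 0.0023, -0.024, 0, 0.143],
  [0.9, 0.0023, -0.024, 0, 0.143],
  [0.9, 0.0023, -0.024, 0, 0.143],
  [0.9, 0.0023, -0.024, 0, 0.143],
  [0.9, 0.0023, -0.024, 0, 0.143],
])

```text
time: 4.2
tool_pos: [0.4995, 0.2449, 0.2254]
tool_rot: [3.138, 0.002, 2.382]
contact_force: [-0.0, -0.6, 0.1]
opening: 0.0358
grip_force: 0.0
```

>>> send_rows([
  [0.9, 0.0023, -0.024, 0, 0.143],
  [0.9, 0.0023, -0.024, 0, 0.143],
  [0.9, 0.0023, -0.024, 0, 0.143],
  [0.9, 0.0023, -0.024, 0, 0.143],
  [0.9, 0.0023, -0.024, 0, 0.143],
])

```text
time: 4.7
tool_pos: [0.5109, 0.1248, 0.2253]
tool_rot: [3.141, 0.004, 3.097]
contact_force: [0.2, 0.2, -0.4]
opening: 0.0756
grip_force: 0.0
```

>>> send_rows([
  [0.9, 0.0023, -0.024, 0, 0.14],
  [0.9, 0, 0, 0, 0],
  [0.9, 0, 0, 0, 0],
  [0.9, 0, 0, 0, 0],
])

```text
time: 5.1
tool_pos: [0.5129, 0.1028, 0.2239]
tool_rot: [3.141, 0.002, -3.054]
contact_force: [0.4, -0.5, 0.2]
opening: 0.0826
grip_force: 0.0
```

```bash
python3 - <<'E'
from h import *
print(observe()["tool_pos"])
for n in("side","top"):
    p,_=read_camera(n)
    cv2.imwrite(f"pics/{n}2.png",p[:,:,::-1])
    for c in blobs(p,(10,110,60),(25,255,255))[:5]: print(n,cv2.contourArea(c),c.reshape(-1,2).mean(0).round(),rect(n,c,.032))
E
python3 -c "
import cv2;import numpy as np
q=cv2.imread('pics/side2.png')[120:260,110:310];cv2.imwrite('pics/side2c.png',cv2.resize(q,(800,560),interpolation=cv2.INTER_CUBIC))"
```

```text
[0.51292606 0.10282436 0.22385695]
side 2769.0 [372. 115.] (array([1204.,  186.], dtype=float32), np.float32(1159.0), np.float32(214.0), -1.436)
side 2190.0 [494. 290.] (array([ 780., -508.], dtype=float32), np.float32(198.0), np.float32(94.0), 0.391)
side 349.0 [171. 107.] (array([708., 643.], dtype=float32), np.float32(241.0), np.float32(171.0), -1.37)
side 331.0 [289. 280.] (array([ 470., -193.], dtype=float32), np.float32(59.0), np.float32(37.0), -0.909)
side 274.5 [265. 230.] (array([530., -46.], dtype=float32), np.float32(66.0), np.float32(40.0), -1.223)
top 2390.0 [38. 88.] (array([816., 582.], dtype=float32), np.float32(289.0), np.float32(222.0), 0.154)
top 222.5 [261. 189.] (array([540., -37.], dtype=float32), np.float32(61.0), np.float32(28.0), -1.231)
top 219.5 [318. 214.] (array([ 480., -182.], dtype=float32), np.float32(61.0), np.float32(26.0), -0.892)
top 44.0 [212. 199.] (array([514.,  88.], dtype=float32), np.float32(21.0), np.float32(20.0), 0.028)
```

View pics/side2c.png

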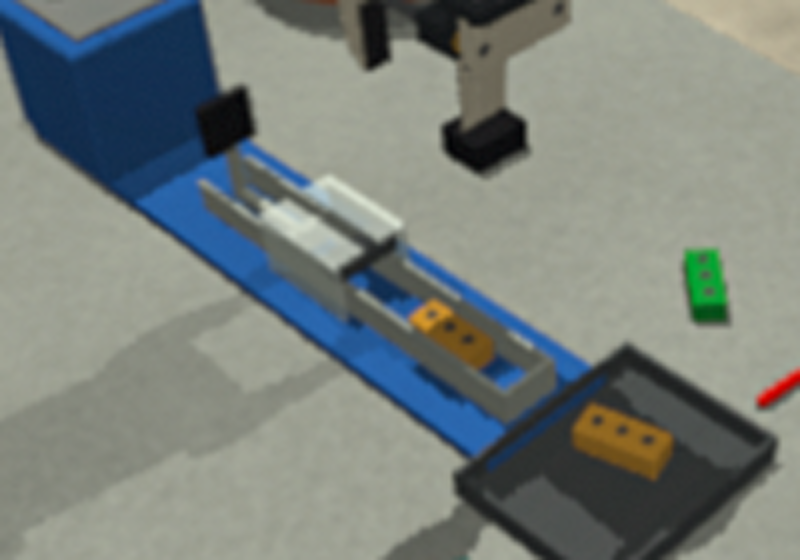

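The side crop shows the paddle sprung back at (225,120) and the ejected bar in the lane at (452,335), clear of the guard.

>>> send_rows([
  [0.9, -0.0003, 0.0003, -0.045, 0],
  [0.9, -0.0003, 0.0003, -0.045, 0],
  [0.9, 0, 0, -0.045, 0],
  [0.9, 0, 0, -0.03, 0],
  [0.9, 0, 0, 0, 0],
])

```text
time: 5.7
tool_pos: [0.5093, 0.1035, 0.0541]
tool_rot: [3.141, -0.008, -3.052]
contact_force: [0.1, -0.1, 0.4]
opening: 0.0827
grip_force: 0.0
```

>>> send_rows([
  [0.9, 0, 0, 0, 0],
  [0.9, 0, 0, 0, 0],
])

```text
time: 5.9
tool_pos: [0.5138, 0.1034, 0.0597]
tool_rot: [-3.142, 0.004, -3.052]
contact_force: [-0.2, -0.6, -0.1]
opening: 0.0828
grip_force: 0.0
```

>>> send_rows([
  [0.9, 0, 0, -0.015, 0],
  [0.9, 0, 0, -0.015, 0],
  [0.9, 0, 0, -0.008, 0],
  [0.9, 0, 0, -0.004, 0],
  [0.9, 0, 0, 0, 0],
])

```text
time: 6.4
tool_pos: [0.5127, 0.1031, 0.0163]
tool_rot: [3.142, 0.001, -3.052]
contact_force: [-0.6, 0.2, 0.4]
opening: 0.0828
grip_force: 0.0
```

>>> send_rows([
  [0.6, 0, 0, 0, 0],
  [0.5, 0, 0, 0, 0],
  [0.4, 0, 0, 0, 0],
  [0.4, 0, 0, 0, 0],
  [0.4, 0, 0, 0, 0],
], grip_force=25)

```text
time: 6.9
tool_pos: [0.5127, 0.1034, 0.0162]
tool_rot: [3.141, 0.001, -3.053]
contact_force: [-1.3, 2.2, 5.2]
opening: 0.0596
grip_force: 25.0
```

>>> send_rows([
  [0.4, 0, 0, 0.02, 0],
  [0.4, 0, 0, 0.04, 0],
  [0.4, 0, 0, 0.03, 0],
  [0.4, 0.025, 0.01, 0, 0],
  [0.4, 0.03, 0.013, 0, 0],
])

```text
time: 7.4
tool_pos: [0.5675, 0.1256, 0.1068]
tool_rot: [-3.141, 0.001, -3.053]
contact_force: [0.3, -0.6, -2.4]
opening: 0.0594
grip_force: 25.0
```

>>> send_rows([
  [0.4, 0.03, 0.013, 0, 0],
  [0.4, 0.03, 0.013, 0, 0],
  [0.4, 0.01, 0.003, -0.02, 0],
  [0.4, 0, 0, -0.04, 0],
  [0.4, 0, 0, 0, 0],
])

```text
time: 7.9
tool_pos: [0.6328, 0.1542, 0.0391]
tool_rot: [-3.141, -0.013, -3.052]
contact_force: [-1.0, 0.1, -3.7]
opening: 0.0594
grip_force: 25.0
```

>>> send_rows([
  [0.4, 0, 0, 0, 0],
  [0.4, 0, 0, 0, 0],
])

```text
time: 8.1
tool_pos: [0.6382, 0.1549, 0.0475]
tool_rot: [-3.142, 0.002, -3.052]
contact_force: [0.3, 0.5, -1.5]
opening: 0.0598
grip_force: 25.0
```

>>> send_rows([
  [0.4, 0, 0, -0.015, 0],
  [0.4, 0, 0, -0.012, 0],
  [0.4, 0, 0, -0.008, 0],
  [0.4, 0, 0, -0.003, 0],
  [0.4, 0, 0, -0.002, 0],
])

```text
time: 8.6
tool_pos: [0.6371, 0.155, 0.0051]
tool_rot: [3.142, -0.001, -3.052]
contact_force: [0.1, 0.8, -1.8]
opening: 0.0598
grip_force: 25.0
```

>>> send_rows([
  [0.4, 0, 0, -0.001, 0],
  [0.4, 0, 0, -0.0005, 0],
  [0.4, 0, 0, 0, 0],
])

```text
time: 8.9
tool_pos: [0.6375, 0.155, 0.0045]
tool_rot: [3.141, 0.001, -3.052]
contact_force: [-0.4, 0.1, -3.0]
opening: 0.0595
grip_force: 25.0
```

>>> send_rows([
  [0.4, 0, 0, -0.001, 0],
  [0.4, 0, 0, 0, 0],
  [0.7, 0, 0, 0, 0],
  [0.9, 0, 0, 0, 0],
  [0.9, 0, 0, 0, 0],
])

```text
time: 9.4
tool_pos: [0.6375, 0.1551, 0.0033]
tool_rot: [3.141, 0.0, -3.052]
contact_force: [-0.1, 0.1, -0.4]
opening: 0.0758
grip_force: 0.0
```

>>> send_rows([
  [0.9, 0, 0, 0.02, 0],
  [0.9, 0, 0, 0.045, 0],
  [0.6, 0, 0, 0.045, -0.14],
  [0.6, 0, 0, 0, -0.143],
  [0.6, 0, 0, 0, -0.143],
])

```text
time: 9.9
tool_pos: [0.6384, 0.1552, 0.1154]
tool_rot: [3.14, 0.004, 2.799]
contact_force: [0.4, -0.7, -0.2]
opening: 0.0631
grip_force: 0.0
```

>>> send_rows([
  [0.6, 0, 0, 0, -0.143],
  [0.6, 0, 0, 0, -0.143],
  [0.6, 0, 0, 0, -0.143],
  [0.6, 0, 0, 0, -0.143],
  [0.6, 0, 0, 0, -0.143],
])

```text
time: 10.4
tool_pos: [0.6373, 0.155, 0.1131]
tool_rot: [3.142, 0.0, 2.084]
contact_force: [0.3, 1.0, 0.5]
opening: 0.0554
grip_force: 0.0
```

>>> send_rows([
  [0.6, 0, 0, 0, -0.143],
  [0.6, 0, 0, 0, -0.143],
  [0.6, 0, 0, 0, -0.143],
  [0.6, 0, 0, 0, 0],
  [0.6, 0, 0, 0, 0],
])

```text
time: 10.9
tool_pos: [0.6373, 0.155, 0.1132]
tool_rot: [3.142, 0.0, 1.665]
contact_force: [-1.0, 0.0, -0.4]
opening: 0.0551
grip_force: 0.0
```

Run:
```python
from h import *
o=observe();print(o["tool_pos"],o["tool_rot"],o["opening"])
for n in("side","top"):
    p,_=read_camera(n)
    for c in blobs(p,(10,110,60),(25,255,255)):
        r=rect(n,c,.02)
        if r[1]<150: print(n,cv2.contourArea(c),c.reshape(-1,2).mean(0).round(),r)
```

```text
[0.6373043  0.15501604 0.11315044] [3.14157006e+00 4.68755155e-05 1.66469004e+00] 0.055116971174647346
side 334.0 [289. 280.] (array([ 476., -187.], dtype=float32), np.float32(60.0), np.float32(37.0), -0.909)
side 269.0 [265. 230.] (array([538., -38.], dtype=float32), np.float32(66.0), np.float32(42.0), -1.197)
side 165.5 [246. 179.] (array([632., 148.], dtype=float32), np.float32(74.0), np.float32(38.0), -1.514)
top 219.0 [261. 190.] (array([542., -37.], dtype=float32), np.float32(62.0), np.float32(28.0), -1.205)
top 215.0 [318. 214.] (array([ 481., -184.], dtype=float32), np.float32(61.0), np.float32(26.0), -0.892)
top 41.5 [197. 152.] (array([640., 133.], dtype=float32), np.float32(27.0), np.float32(16.0), 0.04)
```

>>> send_rows([
  [0.6, 0.0005, 0, -0.035, 0],
  [0.6, 0.0005, 0, -0.035, 0],
  [0.6, 0, 0, -0.02, 0],
  [0.6, 0, 0, -0.012, 0],
  [0.6, 0, 0, -0.006, 0],
])

```text
time: 11.5
tool_pos: [0.638, 0.155, 0.0042]
tool_rot: [-3.14, 0.0, 1.662]
contact_force: [0.5, -0.1, -0.1]
opening: 0.0548
grip_force: 0.0
```

>>> send_rows([
  [0.6, 0, 0, 0, 0],
  [0.6, 0, 0, 0, 0],
  [0.3, 0, 0, 0, 0],
  [0.1, 0, 0, 0, 0],
  [0.1, 0, 0, 0, 0],
])

```text
time: 12.0
tool_pos: [0.6386, 0.1551, 0.0059]
tool_rot: [3.14, -0.0, 1.661]
contact_force: [0.5, 0.4, 0.4]
opening: 0.0354
grip_force: 0.0
```

>>> send_rows([
  [0.1, 0, 0, 0, 0],
  [0.1, 0, 0, 0, 0],
])

```text
time: 12.2
tool_pos: [0.6386, 0.1551, 0.0056]
tool_rot: [3.141, -0.0, 1.661]
contact_force: [-0.3, -0.8, 0.6]
opening: 0.0257
grip_force: 25.0
```

>>> send_rows([
  [0.1, 0, 0, 0.02, 0],
  [0.1, 0, 0, 0.045, 0],
  [0.1, 0, 0, 0.045, 0],
  [0.1, 0, 0, 0.035, 0],
  [0.1, -0.0035, -0.022, 0, 0],
])

```text
time: 12.7
tool_pos: [0.6376, 0.1354, 0.1563]
tool_rot: [3.131, -0.001, 1.664]
contact_force: [1.3, 0.4, -1.7]
opening: 0.0257
grip_force: 25.0
```

>>> send_rows([
  [0.1, -0.007, -0.042, 0, 0.02],
  [0.1, -0.007, -0.042, 0, 0.02],
  [0.1, -0.007, -0.042, 0, 0.02],
  [0.1, -0.007, -0.042, 0, 0.02],
  [0.1, -0.007, -0.042, 0, 0.02],
])

```text
time: 13.2
tool_pos: [0.5989, -0.0784, 0.1497]
tool_rot: [-3.141, -0.001, 1.762]
contact_force: [0.3, -1.3, -2.2]
opening: 0.0253
grip_force: 25.0
```

>>> send_rows([
  [0.1, -0.007, -0.042, 0, 0.02],
  [0.1, -0.007, -0.042, 0, 0.02],
  [0.1, -0.007, -0.042, 0, 0.015],
  [0.1, -0.007, -0.042, 0, 0],
  [0.1, -0.007, -0.042, 0, 0],
])

```text
time: 13.7
tool_pos: [0.5639, -0.2884, 0.1496]
tool_rot: [-3.141, -0.001, 1.816]
contact_force: [1.0, -0.4, -2.3]
opening: 0.0256
grip_force: 25.0
```

>>> send_rows([
  [0.1, -0.007, -0.042, 0, 0],
  [0.1, -0.004, -0.028, 0, 0],
  [0.1, 0, 0, 0, 0],
  [0.1, 0, 0, 0, 0],
  [0.1, 0, 0, 0, 0],
])

```text
time: 14.2
tool_pos: [0.5538, -0.3557, 0.1498]
tool_rot: [-3.141, -0.001, 1.817]
contact_force: [-0.5, -0.1, -2.9]
opening: 0.0256
grip_force: 25.0
```

>>> send_rows([
  [0.1, 0, -0.0005, -0.035, 0],
  [0.1, 0, 0, -0.035, 0],
  [0.1, 0, 0, -0.025, 0],
  [0.1, 0, 0, -0.015, 0],
  [0.1, 0, 0, -0.005, 0],
])

```text
time: 14.7
tool_pos: [0.5536, -0.3559, 0.0337]
tool_rot: [-3.14, -0.002, 1.817]
contact_force: [-0.2, -1.3, -3.0]
opening: 0.0256
grip_force: 25.0
```

>>> send_rows([
  [0.1, 0, 0, -0.006, 0],
  [0.1, 0, 0, -0.006, 0],
  [0.1, 0, 0, -0.005, 0],
  [0.1, 0, 0, -0.003, 0],
  [0.1, 0, 0, -0.002, 0],
])

```text
time: 15.2
tool_pos: [0.5539, -0.3576, 0.0133]
tool_rot: [3.141, 0.0, 1.816]
contact_force: [-0.1, -0.3, -2.6]
opening: 0.0256
grip_force: 25.0
```

>>> send_rows([
  [0.1, 0, 0, -0.001, 0],
  [0.1, 0, 0, -0.001, 0],
  [0.1, 0, 0, 0, 0],
])

```text
time: 15.5
tool_pos: [0.5538, -0.3575, 0.0113]
tool_rot: [3.141, 0.0, 1.816]
contact_force: [0.2, 0.2, -2.9]
opening: 0.0259
grip_force: 25.0
```

Lower until the weight is taken, then release, opening only to about 50 mm so the fingers clear the bay walls.

>>> send_rows([
  [0.1, 0, 0, -0.001, 0],
  [0.1, 0, 0, -0.0005, 0],
  [0.1, 0, 0, -0.0005, 0],
  [0.1, 0, 0, 0, 0],
])

```text
time: 15.9
tool_pos: [0.5538, -0.3575, 0.0096]
tool_rot: [3.141, 0.0, 1.816]
contact_force: [-1.5, 1.1, -0.3]
opening: 0.0257
grip_force: 25.0
```

>>> send_rows([
  [0.1, 0, 0, -0.0005, 0],
  [0.1, 0, 0, 0, 0],
])

```text
time: 16.1
tool_pos: [0.5538, -0.3575, 0.0095]
tool_rot: [3.141, 0.0, 1.816]
contact_force: [-2.8, 2.4, 5.2]
opening: 0.0259
grip_force: 25.0
```

>>> send_rows([
  [0.3, 0, 0, 0, 0],
  [0.5, 0, 0, 0, 0],
  [0.5, 0, 0, 0, 0],
  [0.5, 0, 0, 0.02, 0],
  [0.5, 0, 0, 0.04, 0],
])

```text
time: 16.6
tool_pos: [0.552, -0.3561, 0.0657]
tool_rot: [-3.137, -0.006, 1.816]
contact_force: [-0.4, -0.2, -0.5]
opening: 0.0458
grip_force: 0.0
```

>>> send_rows([
  [0.55, 0, 0, 0.045, 0],
  [0.55, 0, 0, 0.035, 0],
  [0.55, -0.0015, 0.04, 0, 0.02],
  [0.55, -0.0015, 0.04, 0, 0.02],
  [0.55, -0.0015, 0.04, 0, 0.02],
])

```text
time: 17.1
tool_pos: [0.5491, -0.2365, 0.1489]
tool_rot: [3.141, 0.0, 1.876]
contact_force: [-0.6, 0.4, -0.6]
opening: 0.0506
grip_force: 0.0
```

>>> send_rows([
  [0.55, -0.0015, 0.04, 0, 0.02],
  [0.55, -0.0015, 0.04, 0, 0.02],
  [0.55, -0.0015, 0.04, 0, 0],
  [0.55, -0.0015, 0.04, 0, 0],
  [0.55, -0.0015, 0.041, 0, 0],
])

```text
time: 17.6
tool_pos: [0.5417, -0.035, 0.1488]
tool_rot: [3.141, 0.0, 1.915]
contact_force: [1.4, 0.4, -0.1]
opening: 0.0502
grip_force: 0.0
```

>>> send_rows([
  [0.55, 0, 0, 0, 0],
  [0.55, 0, 0, 0, 0],
  [0.55, 0, 0, 0, 0],
])

```text
time: 17.9
tool_pos: [0.5421, -0.0373, 0.1488]
tool_rot: [3.141, 0.001, 1.915]
contact_force: [-0.3, -0.2, 0.3]
opening: 0.0502
grip_force: 0.0
```

Run:
```python
from h import *
o=observe();print(o["tool_pos"],o["tool_rot"],o["opening"])
p,_=read_camera("side");q,_=read_camera("top")
for n,im,z in(("side",p,.024),("top",q,.024)):
    for c in blobs(im,(10,110,60),(25,255,255)):
        r=rect(n,c,z)
        if r[1]<150: print(n,cv2.contourArea(c),c.reshape(-1,2).mean(0).round(),r)
a=np.hstack([cv2.resize(q[140:260,340:440],(400,480)),cv2.resize(p[190:310,210:310],(400,480))])
cv2.imwrite("pics/chk.png",a[:,:,::-1])
```

```text
[ 0.54208782 -0.03730777  0.14877073] [3.14124985e+00 5.46687196e-04 1.91533105e+00] 0.050218805129440595
side 438.0 [371. 310.] (array([ 547., -358.], dtype=float32), np.float32(63.0), np.float32(38.0), -1.317)
side 337.0 [289. 280.] (array([ 474., -189.], dtype=float32), np.float32(60.0), np.float32(38.0), -0.91)
side 272.5 [265. 229.] (array([536., -41.], dtype=float32), np.float32(67.0), np.float32(41.0), -1.223)
side 130.0 [233.  75.] (array([1054.,  725.], dtype=float32), np.float32(117.0), np.float32(76.0), -0.02)
top 202.0 [384. 187.] (array([ 554., -358.], dtype=float32), np.float32(62.0), np.float32(26.0), -1.333)
top 184.0 [319. 213.] (array([ 481., -183.], dtype=float32), np.float32(62.0), np.float32(27.0), -0.911)
```

View pics/chk.png

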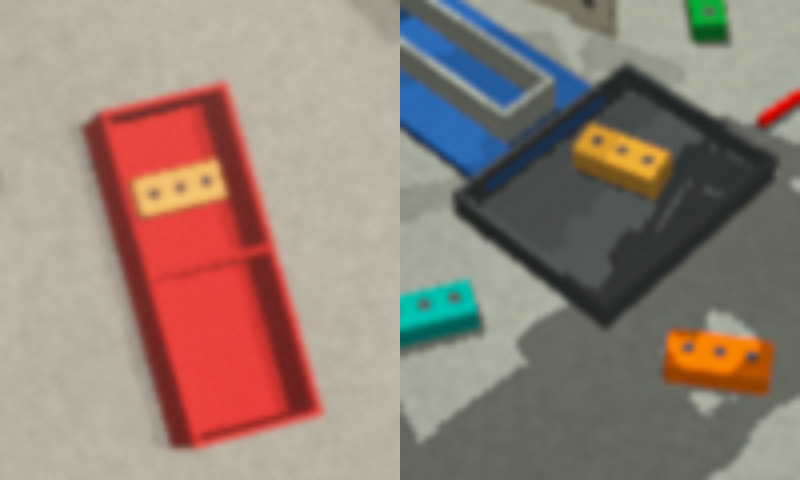

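The left half shows the first bar flat and crosswise in the far bay at (180,188). The right half shows the second bar still in the pan at (622,160).

>>> send_rows([
  [0.55, 0, 0, -0.035, 0],
  [0.55, 0, 0, -0.035, 0],
  [0.55, 0, 0, -0.03, 0],
  [0.55, 0, 0, -0.015, 0],
  [0.55, 0, 0, -0.01, 0],
])

```text
time: 18.5
tool_pos: [0.5411, -0.0375, 0.0221]
tool_rot: [-3.14, -0.001, 1.914]
contact_force: [0.9, -0.2, 0.3]
opening: 0.0503
grip_force: 0.0
```

>>> send_rows([
  [0.55, 0, 0, -0.008, 0],
  [0.55, 0, 0, -0.006, 0],
  [0.55, 0, 0, 0, 0],
  [0.4, 0, 0, 0, 0],
  [0.1, 0, 0, 0, 0],
])

```text
time: 19.0
tool_pos: [0.5423, -0.0365, 0.0104]
tool_rot: [3.14, 0.001, 1.916]
contact_force: [-0.2, 0.6, 0.3]
opening: 0.0387
grip_force: 0.0
```

>>> send_rows([
  [0.1, 0, 0, 0, 0],
  [0.1, 0, 0, 0, 0],
  [0.1, 0, 0, 0, 0],
])

```text
time: 19.3
tool_pos: [0.5421, -0.0365, 0.0102]
tool_rot: [3.141, 0.0, 1.916]
contact_force: [-0.3, 0.6, 3.4]
opening: 0.0256
grip_force: 25.0
```

>>> send_rows([
  [0.1, 0, 0, 0.02, 0],
  [0.1, 0, 0, 0.045, 0],
  [0.1, 0, 0, 0.045, 0],
  [0.1, 0, 0, 0.03, 0],
  [0.1, -0.005, -0.019, 0, 0],
])

```text
time: 19.8
tool_pos: [0.5394, -0.0546, 0.1543]
tool_rot: [3.134, 0.004, 1.918]
contact_force: [0.4, -0.8, -2.6]
opening: 0.0253
grip_force: 25.0
```

>>> send_rows([
  [0.1, -0.01, -0.038, 0, -0.02],
  [0.1, -0.01, -0.038, 0, -0.02],
  [0.1, -0.01, -0.038, 0, -0.02],
  [0.1, -0.01, -0.038, 0, -0.02],
  [0.1, -0.01, -0.038, 0, -0.02],
])

```text
time: 20.3
tool_pos: [0.4859, -0.2466, 0.1493]
tool_rot: [-3.141, -0.001, 1.815]
contact_force: [0.2, 0.6, -2.3]
opening: 0.0257
grip_force: 25.0
```

>>> send_rows([
  [0.1, -0.01, -0.038, 0, 0],
  [0.1, -0.01, -0.038, 0, 0],
  [0.1, -0.01, -0.038, 0, 0],
  [0.1, -0.008, -0.023, 0, 0],
  [0.1, 0, 0, 0, 0],
])

```text
time: 20.8
tool_pos: [0.4472, -0.3854, 0.1489]
tool_rot: [-3.141, 0.0, 1.812]
contact_force: [1.2, -0.2, -2.3]
opening: 0.0256
grip_force: 25.0
```

>>> send_rows([
  [0.1, 0, 0, 0, 0],
  [0.1, 0, 0, 0, 0],
])

```text
time: 21.0
tool_pos: [0.449, -0.3813, 0.1494]
tool_rot: [-3.141, -0.001, 1.817]
contact_force: [-0.7, -0.1, -1.4]
opening: 0.0256
grip_force: 25.0
```

>>> send_rows([
  [0.1, 0, -0.001, -0.035, 0],
  [0.1, 0, 0, -0.035, 0],
  [0.1, 0, 0, -0.025, 0],
  [0.1, 0, 0, -0.015, 0],
  [0.1, 0, 0, -0.005, 0],
])

```text
time: 21.5
tool_pos: [0.4486, -0.3813, 0.0329]
tool_rot: [-3.14, -0.003, 1.817]
contact_force: [0.3, 0.1, -2.2]
opening: 0.0257
grip_force: 25.0
```

>>> send_rows([
  [0.1, 0, 0, -0.006, 0],
  [0.1, 0, 0, -0.006, 0],
  [0.1, 0, 0, -0.005, 0],
  [0.1, 0, 0, -0.003, 0],
  [0.1, 0, 0, -0.001, 0],
])

```text
time: 22.0
tool_pos: [0.4488, -0.3835, 0.0137]
tool_rot: [3.141, -0.0, 1.816]
contact_force: [0.3, 0.1, -1.6]
opening: 0.0255
grip_force: 25.0
```

>>> send_rows([
  [0.1, 0, 0, -0.001, 0],
  [0.1, 0, 0, -0.0005, 0],
  [0.1, 0, 0, 0, 0],
])

```text
time: 22.3
tool_pos: [0.4488, -0.3836, 0.0124]
tool_rot: [3.141, 0.0, 1.816]
contact_force: [0.5, -0.1, -2.7]
opening: 0.0259
grip_force: 25.0
```

>>> send_rows([
  [0.1, 0, 0, -0.001, 0],
  [0.1, 0, 0, -0.0005, 0],
  [0.1, 0, 0, -0.0005, 0],
  [0.1, 0, 0, 0, 0],
])

```text
time: 22.7
tool_pos: [0.4488, -0.3835, 0.0103]
tool_rot: [3.142, 0.0, 1.816]
contact_force: [-0.2, -0.4, -2.1]
opening: 0.0258
grip_force: 25.0
```

>>> send_rows([
  [0.1, 0, 0, -0.0004, 0],
  [0.1, 0, 0, 0, 0],
])

```text
time: 22.9
tool_pos: [0.4488, -0.3835, 0.0102]
tool_rot: [3.141, 0.0, 1.816]
contact_force: [-0.7, 0.8, 1.7]
opening: 0.0255
grip_force: 25.0
```

The floor has taken the weight, so I release, lift and move away.

>>> send_rows([
  [0.3, 0, 0, 0, 0],
  [0.5, 0, 0, 0, 0],
  [0.5, 0, 0, 0, 0],
  [0.5, 0, 0, 0.02, 0],
  [0.5, 0, 0, 0.04, 0],
])

```text
time: 23.4
tool_pos: [0.4473, -0.3819, 0.0675]
tool_rot: [-3.139, -0.006, 1.816]
contact_force: [0.8, 0.3, -0.4]
opening: 0.0458
grip_force: 0.0
```

>>> send_rows([
  [0.5, 0, 0, 0.045, 0],
  [0.5, 0, 0, 0.045, 0],
  [0.5, 0, 0.04, 0.02, 0],
  [0.5, 0, 0.045, 0, 0],
  [0.5, 0, 0.045, 0, 0],
])

```text
time: 23.9
tool_pos: [0.4489, -0.2525, 0.1807]
tool_rot: [3.14, 0.002, 1.815]
contact_force: [1.0, 0.7, -0.5]
opening: 0.0461
grip_force: 0.0
```

>>> send_rows([
  [0.5, 0, 0.045, 0, 0],
  [0.5, 0, 0.045, 0, 0],
  [0.5, 0, 0.045, 0, 0],
  [0.5, 0, 0, 0, 0],
  [0.5, 0, 0, 0, 0],
])

```text
time: 24.4
tool_pos: [0.4491, -0.1179, 0.1802]
tool_rot: [3.141, 0.001, 1.818]
contact_force: [0.3, -0.9, -0.3]
opening: 0.0458
grip_force: 0.0
```

Run:
```python
from h import *
q,_=read_camera("top")
cv2.imwrite("pics/fin.png",q[:,:,::-1])
for c in blobs(q,(10,110,60),(25,255,255)):
    r=rect("top",c,.024)
    if r[1]<150: print(cv2.contourArea(c),c.reshape(-1,2).mean(0).round(),r)
```

```text
205.0 [396. 227.] (array([ 449., -384.], dtype=float32), np.float32(61.0), np.float32(26.0), -1.327)
160.5 [385. 186.] (array([ 554., -359.], dtype=float32), np.float32(61.0), np.float32(26.0), -1.333)
```

View pics/fin.png

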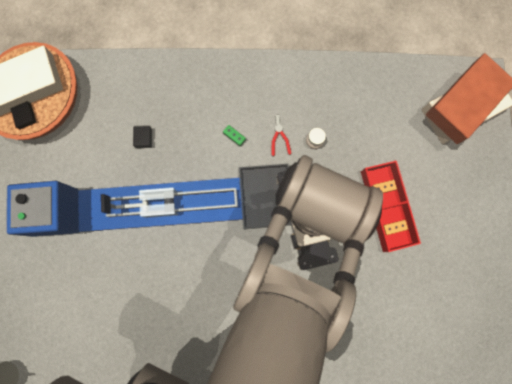

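Both bars lie crosswise in their bays at (385,186) and (396,227). The paddle is back at rest at (105,203). The jar, charcoal and pliers have not moved.

```bash
python3 -c "
from cell import hand_in
print(hand_in())"
```

```text
the job is handed in; nothing more can be done
None
```

I pushed the paddle through its full stroke and it sprang back; both brass bars lie flat and crosswise, one in each bay of the red tote, and the job is handed in at about 24 s on the robot's clock.

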